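# Free a push-fit tube from a water filter

## Robot

A 6-joint arm with a two-finger parallel gripper is mounted at the origin on the work surface. World frame = base frame: x ahead of the robot, y to its left, z up, the work surface at z = 0. Lengths are in mm, angles in rad, forces in N, time in s.
With the tool pointing down it reaches from about 300 to 775 mm from the base axis. Payload 14.6 kg.
Tool frame: the origin (TCP) lies at the very end of the fingers, on their centre line; the grasp point (between the pads) lies 19 mm behind it; z points along the fingers, y is the line along which they close (so a half turn about z gives the same grasp; the last joint's range is limited). The gripper opens to 94 mm and grips with 3 to 60 N. Pads are 16 mm wide; open, the fingers measure 119 mm over their backs; the gripper's body (75 mm by 177 mm) begins 78 mm behind the grasp point.
Start: joints at [-1.211, 0.3, 1.521, -0, 1.321, -0.067], TCP at [227.67, -500.655, 205.446] pointing down, gripper open.
Joint ranges: [-3.03, 3.03], [-0.79, 2.21], [0.23, 2.52], [-1.04, 4.18], [0, 3.07], [-2.55, 2.55]. Speed limits (rad/s): [2.22, 2.22, 2.57, 3.14, 3.14, 3.14].

## Interface

Orientations are given as [roll, pitch, yaw] about the fixed x, y, z axes, in that order (R = Rz(yaw) Ry(pitch) Rx(roll)).
In Python, from cell import read_state, viewer, manip, models gives the robot as it stands.
- The arm moves only by the tool carry_out, never from a script. Its argument "deltas" is a list of rows, each an object with "dp": the shift along the tool's x, y, z in mm, a list of three; "roll": the turn about the tool's z in degrees; "gripper": the opening, from -1 (shut) to 1 (fully open), so that 0 is half open. In form: [{"dp": [tx, ty, tz], "roll": roll, "gripper": gripper}, ...]. A call has 1 to 12 rows; each row is the pose to reach, as a shift and turn from the pose commanded when the call began, along the tool's axes at that moment; what a row does not reach only later rows make up. A row lasts 1/12 s, in which the tool goes at most 41.7 mm and 7.16 degrees, less where a joint would pass 70% of its speed; a pose out of reach is approached as far as the arm can. A call with a gripper value outside its range is refused whole. The fingers move at their own pace and stop on an object; "newtons" is the grip in N (left out, the last holds). Time passes only in rows, so rows that repeat a pose let the fingers close. It gives the time, the measured TCP pose, the force, the opening and the grip force at its end, in the units of the state.
- read_state(): the state, without advancing time (a new reading comes with each control period).
- viewer.camera(name): name is "side" or "top"; returns the picture (384x512x3 uint8, red, green, blue); there is no depth.
- viewer.camera_params(name): a dict with "fovy" (degrees; the focal length in pixels is half the picture's height over the tangent of half this angle, whatever the lens; pixels are square), "cx", "cy" (the principal point, pixels), "k1" (the pictures are not rectified: a ray, as slopes to the right and down, at radius r is drawn at 1 + k1 r^2 times it, then the intrinsics apply), "eye" and "attitude" of the camera in the world. Camera axes: x right, y up, looking along -z (the intrinsics and any distortion apply to the point x, -y, -z); pixel columns grow to the right and rows downward; lengths in mm; the calibration is good to about 2 mm. A picture is of the moment at which its call begins. camera_params takes no time and is no camera call.
- manip.sign_off(): hands the job in; it is judged then, once.
Trained networks look in the newest picture that a camera, given by its name, has taken for a name from the list of things; names that differ only in an ending like _2 or _b are one class to them, and where a whole thing is asked for, a point or a joint stands for the part that bears it (a point fixed in the world has none). Each returns a list of dicts, best first, with "p" (0 to 1); they miss things now and then, are a little off and sometimes report something else, mostly with a low value. They report only what shows in the picture. A call takes as long as a camera call. They do not tell look-alikes from the thing itself.
- models.cut_out(camera, label): "region" (384x512 bool, what is visible of it) and "box" ([left, top, right, bottom] in pixels, round what is visible of it).
The state is a dict: "clock": time; "joints": joint angles; "qd": joint speeds; "effort": joint torques, N m; "eef_pos": TCP position; "eef_rot": TCP orientation; "wrist_force": force on the tool from outside, world axes, zero at the start; "moment": the same for the moment, N m; "finger_gap": finger opening in mm; "finger_force": force on a finger pad.
Only numpy, scipy, OpenCV 4.12 (cv2) and the standard library are available. Lean on these libraries where they do the work, as an engineer would, in place of code of your own. Each camera call takes 0.05 s, during which the arm holds its last target. There are 200 camera calls.

## Task

Two water filters stand on the kitchen table; one has a long steel tube in its push-fit port, the other only a short plug. Press the black release ring at the foot of the long tube gently all the way down and, before it creeps back up, draw the tube straight up out of the port without ever wrenching it against the locked fitting. Then lower the tube, foot first and still held, upright into the empty middle hole of the wooden stand until it rests on the bottom, let go, and leave the plugged filter and the kitchen things alone.

Things in the scene. Friction and masses are not known exactly. Their poses are not given: they have to be found in the camera images.
- tube: the long tube to free: straight, steel, 20 mm thick, 112 mm long, about 160 g. Origin: centre of its foot (lower end), z up along it. A 12 mm thick groove 30 to 53.5 mm above the foot takes the teeth. It starts in the port of filter_a, foot 12 mm and top 124 mm above the table, 40 to 52 mm above the ring. Locked, it lifts 6 to 18 mm and then stops hard; freed and lifted 18 mm it stays free.
- filter_a: the water filter with the long tube, fixed to the table. White foot plate 175 x 90 x 12 mm, long along x; origin: on the table right under the tube's axis, z up. Grey port block 54 x 54 mm, top at 60 mm, centred on the origin; a clear canister with grey cap, 62 mm across and 99 mm tall, centred 88 mm along -x.
- ring_a: push-fit release of filter_a. Origin: fixed point on the tube's axis, 60 mm above the table, on the port's mouth. Above it, round the tube, the black release ring: 60 mm across, hole 25 mm, 6 mm thick. Its height is set differently each time: upper face 72 to 84 mm above the table, not given by this pose. It slides 5 mm down to a stop; near the stop (4.5 mm) the teeth inside let the tube go.
- filter_b: the other water filter, same shape and size and origin as filter_a, fixed, with a short plug that rises only 18 mm above its ring (top 90 mm above the table). To be left alone.
- stand: wooden draining stand, fixed, 170 x 64 x 46 mm high, long along its x; origin under its centre. Three holes in a row along x; the two outer ones (58 mm from the middle) hold short tubes 20 mm thick that rise 14 mm above its top; the middle one is empty.
- stand_hole (a point): centre of the mouth of the empty middle hole, at the stand's top (46 mm above the table): 24 mm wide, bevelled 3 mm, 36 mm deep, so a tube that rests on the bottom has its foot 10 mm above the table and rises 76 mm out of the stand.
- bottle: green bottle, 68 mm across, 210 mm tall; bystander, origin under its centre
- mug: white mug, 80 mm across, 90 mm tall; bystander, origin under its centre
- bowl: yellow bowl, 120 mm across, 55 mm tall; bystander, origin under its centre
- jar: glass jar, 70 mm across, 85 mm tall; bystander, origin under its centre
- spoon: wooden spoon lying on the table beyond the filters; bystander
- carton: blue carton 120 x 80 x 75 mm; bystander, origin under its centre
- wrench: steel wrench lying on the table beyond the filters; bystander
- ring_feel (a point): ring_a's origin again; the ring's feel: light spring (1.5 N up, 2.8 N down) and sticky drag, 3 N per mm/s: press slowly (2 to 3 mm/s, 9 to 14 N) until it yields no more. Fingertips can press either side of the tube and close on it while pressing. Let go, the ring creeps up at 0.9 mm/s: pull the first 18 mm within 0.6 s. Ring and teeth bear 25 N in all, pressed or with the locked tube pulled.
Not all that is in view belongs to the job. What is shaped like the stand but orange or pink is not meant.

How it is judged:
By the outcome, as a careful person would: the job done as asked, in the order asked, and still so for the second after the job is handed in, with the robot touching nothing.
It also fails if it takes over 58 s, if anything falls off the work surface, if the arm or the gripper's body presses on something with over 40 N, if the wrist force passes 120 N, or if a joint passes its speed limit or range.

## Working session

There is one attempt and no reset: what is moved stays moved. The work goes in short steps, Python scripts to look and compute and a tool call to move; the robot and the scene stay as the last step left them, time stands still between calls to the robot, and variables do not carry over. Pictures are saved under pics/ and viewed, at most 10 in all, crops included, and the job is handed in when it is done.

Besides the shell and the picture viewer there is one more tool, called in YAML: its name, and indented under it one key for each argument. carry_out: Moves the arm, as the interface text tells. Its arguments: {"type":"object","properties":{"deltas":{"type":"array"},"newtons":{"type":"number"}},"required":["deltas"]}

```bash
mkdir -p pics; ls
python3 - <<'E'
from cell import read_state, viewer, manip, models
import cv2
s=read_state(); print(s)
for c in("side","top"):
    im=viewer.camera(c); cv2.imwrite(f"pics/{c}0.png",im[:,:,::-1]); print(c,viewer.camera_params(c))
    for l in("tube","filter_a","ring_a","stand","stand_hole"):
        try:
            for d in models.cut_out(c,l): print(c,l,round(d["p"],2),d["box"],d["region"].sum())
        except Exception as e: print(l,e)
E
```

```text
pics
{'clock': 0.0, 'joints': array([-1.21058275e+00,  3.00500824e-01,  1.52159610e+00, -4.55897936e-05,
        1.32068793e+00, -6.65806342e-02]), 'qd': array([-3.16413895e-04, -2.81330827e-03, -2.37680200e-04, -1.08794156e-03,
        8.18795262e-05,  2.75036635e-04]), 'effort': array([-1.19651755e-03, -5.31803727e+01, -3.52734661e+01,  7.07949582e-02,
        2.44173640e-02, -1.04393084e-04]), 'eef_pos': array([ 227.57671213, -500.41448208,  204.8636731 ]), 'eef_rot': array([-3.14040016e+00, -3.52583881e-05,  4.26805499e-01]), 'wrist_force': array([-0.31256612,  0.44546565, -0.18136942]), 'moment': array([0.04595406, 0.01383396, 0.01067686]), 'finger_force': 0.0, 'finger_gap': 93.85291038322262}
side {'fovy': 45.59233351225301, 'cx': 252.2604686851834, 'cy': 187.8483430858687, 'k1': 0.0009374625456626668, 'eye': array([ 395.60982862, 1117.56362333,  917.13600117]), 'attitude': array([ 0.92734666, -0.01303124, -3.04731577])}
side tube 0.52 [226.7, 223.1, 234.5, 239.1] 142
side filter_a 0.82 [214.4, 219.1, 276.3, 266.2] 2127
side filter_a 0.76 [226.4, 134.4, 275.6, 168.5] 1208
side 
[... 655 characters left out ...]
8350227e-01, -3.25220140e-04, -1.58456640e+00])}
top tube 0.73 [138.1, 132.2, 196.9, 144.1] 337
top tube 0.48 [186.3, 171.5, 190.4, 182.9] 34
top tube 0.36 [304.5, 129.7, 355.0, 146.8] 276
top filter_a 0.89 [305.7, 151.5, 346.4, 205.2] 1278
top ring_a 0.74 [177.3, 167.1, 195.5, 185.3] 229
top stand 0.91 [163.7, 234.4, 184.7, 282.7] 995
top stand 0.88 [346.3, 230.6, 369.7, 278.3] 1042
top stand 0.67 [243.3, 142.1, 266.8, 192.5] 896
top stand_hole 0.85 [346.1, 229.0, 372.9, 278.4] 991
top stand_hole 0.74 [167.0, 232.5, 180.8, 283.2] 1001
top stand_hole 0.68 [241.0, 142.3, 271.2, 198.6] 933
top stand_hole 0.41 [306.8, 152.4, 346.8, 207.2] 1179
top stand_hole 0.26 [233.5, 98.7, 260.1, 141.5] 559
```

Run:
```python
import cv2,numpy as np
t=cv2.imread("pics/top0.png")[80:300,125:385]; cv2.imwrite("pics/t0c.png",cv2.resize(t,(780,585),interpolation=cv2.INTER_CUBIC) if 0 else cv2.resize(t,None,fx=2.7,fy=2.7,interpolation=cv2.INTER_CUBIC))
s=cv2.imread("pics/side0.png")[110:300,160:380]; cv2.imwrite("pics/s0c.png",cv2.resize(s,None,fx=3,fy=3,interpolation=cv2.INTER_CUBIC))
```

```text
(no output)
```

View pics/t0c.png

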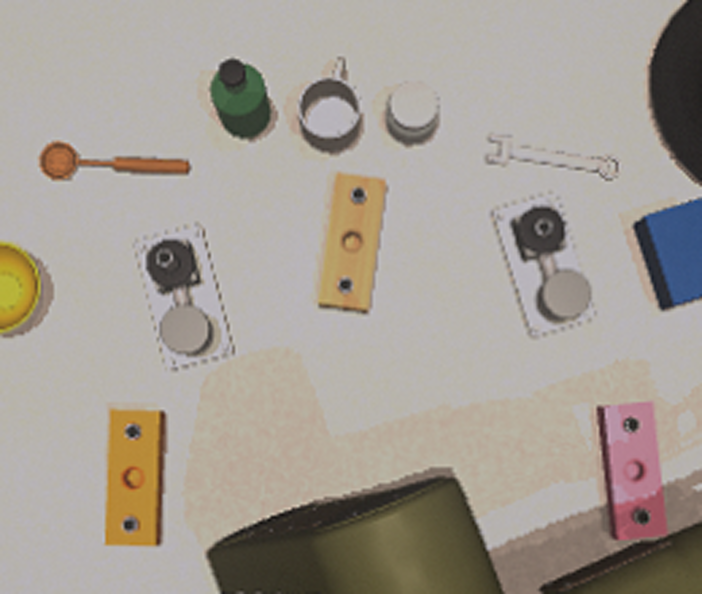

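View pics/s0c.png

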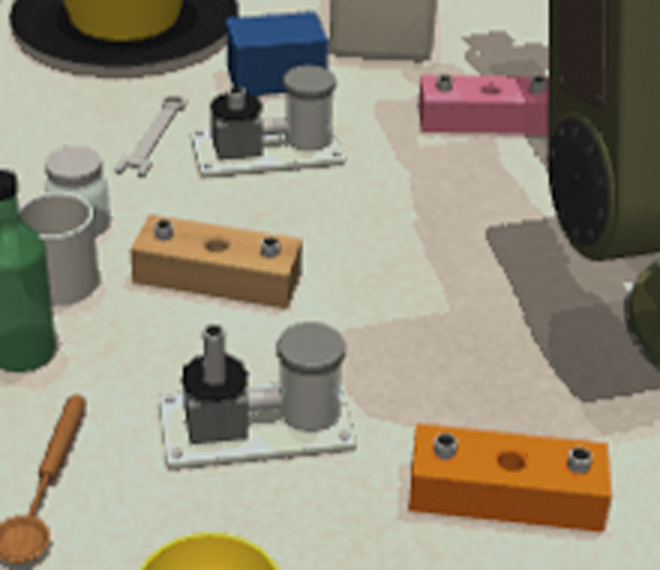

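```bash
cat > h.py <<'E'
import numpy as np, cv2
from scipy.spatial.transform import Rotation as Ro
from scipy.optimize import least_squares
from cell import read_state, viewer, manip, models
def proj(c,P):
    q=viewer.camera_params(c); R=Ro.from_euler('xyz',q["attitude"]).as_matrix()
    p=(np.atleast_2d(P)-q["eye"])@R; s=np.c_[p[:,0],-p[:,1]]/-p[:,2:]
    f=192/np.tan(np.radians(q["fovy"]/2)); r2=(s**2).sum(1,keepdims=True)
    return f*s*(1+q["k1"]*r2)+[q["cx"],q["cy"]]
def back(obs):  # obs: list of (cam,u,v), z known -> xy
    def go(z): 
        r=least_squares(lambda a:np.concatenate([(proj(c,[a[0],a[1],z])[0]-[u,v]) for c,u,v in obs]),[450,0])
        return r.x,r.fun
    return go
E
cat > m.py <<'E'
from h import *
T=lambda u,v:("top",(u+.5)/2.7-.5+125,(v+.5)/2.7-.5+80)
S=lambda u,v:("side",(u+.5)/3-.5+160,(v+.5)/3-.5+110)
for n,t,s,z in [("tube",T(164,258),S(214,331),124),("cap",T(185,330),S(311,345),99),("hole",T(352,241),S(217,245),46),("s1",T(358,194),S(164,228),60),("s2",T(345,285),S(270,245),60),("btubetop",T(543,227),S(237,93),90),("bottle",T(232,70),S(0,180),210),("mug",T(329,110),S(57,215),90)]:
    a=[back(o)(z) for o in ([t],[s],[t,s])]
    print(n,*[x[0].round(1) for x in a],a[2][1].round(2))
E
python3 m.py
```

```text
tube [526.8 206.3] [527.4 210.9] [527.3 208.2] [-0.56 -0.14  0.16 -0.66]
cap [441.1 183.9] [442.4 191.8] [442.  187.1] [-0.95 -0.25  0.29 -1.14]
hole [555.7 -21.9] [555.3 -14.8] [555.7 -19.8] [-0.63  0.01  0.06 -0.95]
s1 [613.6 -30.3] [611.6 -19.6] [613.  -27.1] [-0.91  0.18 -0.06 -1.45]
s2 [498.1 -12.3] [498.4  -2.7] [498.5  -9.3] [-0.87 -0.09  0.18 -1.29]
btubetop [ 563.8 -259. ] [ 561.9 -250.1] [ 563.2 -257.2] [-0.51  0.2  -0.13 -1.06]
bottle [735.2 116. ] [732.6 124. ] [734.4 118.4] [-0.75  0.25 -0.14 -1.22]
mug [715.5   4.8] [716.1  10.4] [716.2   6.6] [-0.53 -0.2   0.23 -0.73]
```

carry_out:
  deltas:
    - {"dp": [12, -11, 0], "roll": 0, "gripper": -0.15}
    - {"dp": [40, -36, 0], "roll": 0, "gripper": -0.15}
    - {"dp": [70, -64, 0], "roll": 0, "gripper": -0.15}
    - {"dp": [100, -92, 0], "roll": 0, "gripper": -0.15}
    - {"dp": [130, -120, 0], "roll": 0, "gripper": -0.15}
    - {"dp": [160, -147, 0], "roll": 0, "gripper": -0.15}
    - {"dp": [190, -175, 0], "roll": 0, "gripper": -0.15}
    - {"dp": [220, -202, 0], "roll": 0, "gripper": -0.15}
    - {"dp": [250, -230, 0], "roll": 0, "gripper": -0.15}
    - {"dp": [280, -258, 0], "roll": 0, "gripper": -0.15}
    - {"dp": [310, -285, 0], "roll": 0, "gripper": -0.15}
    - {"dp": [340, -313, 0], "roll": 0, "gripper": -0.15}
  newtons: 20

```text
clock: 1.6
eef_pos: [408.0, -73.0, 205.8]
eef_rot: [3.141, -0.001, 0.427]
wrist_force: [0.5, -1.0, 0.4]
finger_gap: 40.0
finger_force: 0.0
```

carry_out:
  deltas:
    - {"dp": [30, -28, 0], "roll": 0, "gripper": -0.15}
    - {"dp": [60, -55, 0], "roll": 0, "gripper": -0.15}
    - {"dp": [90, -83, 5], "roll": 2, "gripper": -0.15}
    - {"dp": [120, -110, 10], "roll": 4, "gripper": -0.15}
    - {"dp": [150, -138, 15], "roll": 6, "gripper": -0.15}
    - {"dp": [180, -165, 20], "roll": 8, "gripper": -0.15}
    - {"dp": [205, -188, 25], "roll": 10.5, "gripper": -0.15}
    - {"dp": [220, -202, 30], "roll": 10.5, "gripper": -0.15}
    - {"dp": [225.7, -207.5, 35], "roll": 10.5, "gripper": -0.15}
    - {"dp": [225.7, -207.5, 40], "roll": 10.5, "gripper": -0.15}
    - {"dp": [225.7, -207.5, 45], "roll": 10.5, "gripper": -0.15}
    - {"dp": [225.7, -207.5, 45], "roll": 10.5, "gripper": -0.15}

```text
clock: 2.6
eef_pos: [526.6, 206.0, 159.5]
eef_rot: [3.141, 0.002, 0.243]
wrist_force: [-0.4, 1.0, -0.0]
finger_gap: 39.9
finger_force: 0.0
```

```bash
cat > crop.py <<'E'
from h import *
import sys
def crop(name,wins,s=7):
    out=[]
    for c,u,v,w,h in wins:
        im=viewer.camera(c)[v:v+h,u:u+w,::-1]; out.append(cv2.resize(im,None,fx=s,fy=s,interpolation=cv2.INTER_CUBIC))
    H=max(o.shape[0] for o in out)
    cv2.imwrite(name,np.hstack([cv2.copyMakeBorder(o,0,H-o.shape[0],0,8,0) for o in out]))
E
python3 - <<'E'
from crop import *
s=read_state(); print(s["clock"],s["eef_pos"],s["eef_rot"],s["wrist_force"],s["finger_gap"])
p=s["eef_pos"]; print(proj("side",p),proj("top",p),proj("side",[527.3,208.2,124]))
crop("pics/a1.png",[("side",205,170,50,80),("top",160,140,50,60)])
E
```

```text
2.6 [526.55755146 206.00136941 159.49543975] [3.14130968e+00 1.55295097e-03 2.42718801e-01] [-0.38531338  0.96737798 -0.01780422] 39.917436625903285
[[231.36877951 208.4827701 ]] [[183.98644496 173.85963747]] [[231.17512033 219.34866134]]
```

View pics/a1.png

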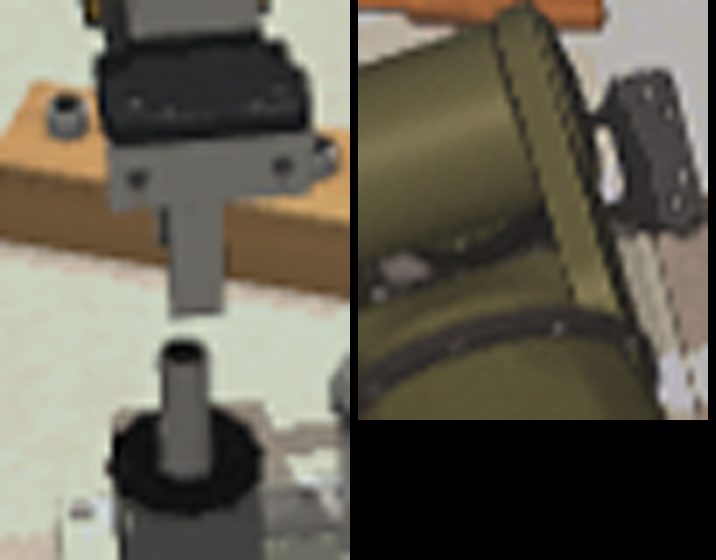

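Run:
```python
from h import *
s=read_state(); p=s["eef_pos"]; R=Ro.from_euler('xyz',s["eef_rot"]).as_matrix()
for t in (20,32.5):
  for x in (-8,0,8): print(t,x,proj("side",p+R@[x,-t,0]).round(1))
for xy in ([526.8,206.3],[527.3,208.2]):
  a=np.linspace(0,2*np.pi,200)
  for h in (72,78,84):
    c=proj("side",np.c_[xy[0]+30*np.cos(a),xy[1]+30*np.sin(a),0*a+h]); print(h,c.min(0).round(1),c.max(0).round(1))
  c=proj("side",np.c_[xy[0]+10*np.cos(a),xy[1]+10*np.sin(a),0*a+124]); print("tube",c.min(0).round(1),c.max(0).round(1))
```

```text
20 -8 [[235.1 212.8]]
20 0 [[232. 213.]]
20 8 [[228.9 213.3]]
32.5 -8 [[235.7 215.9]]
32.5 0 [[232.6 216.2]]
32.5 8 [[229.4 216.4]]
72 [220.7 226.1] [242.8 241.1]
78 [220.6 224.4] [242.8 239.4]
84 [220.5 222.8] [242.8 237.8]
tube [227.7 216.4] [235.2 221.4]
72 [220.4 226.5] [242.5 241.5]
78 [220.3 224.9] [242.5 239.9]
84 [220.3 223.2] [242.5 238.2]
tube [227.4 216.9] [235.  221.8]
```

carry_out:
  deltas:
    - {"dp": [2, -2, 10], "roll": 0, "gripper": -0.15}
    - {"dp": [2, -2, 22], "roll": 0, "gripper": -0.15}
    - {"dp": [2, -2, 32], "roll": 0, "gripper": -0.15}
    - {"dp": [2, -2, 40], "roll": 0, "gripper": -0.15}
    - {"dp": [2, -2, 46], "roll": 0, "gripper": -0.15}
    - {"dp": [2, -2, 50], "roll": 0, "gripper": -0.15}
    - {"dp": [2, -2, 50], "roll": 0, "gripper": -0.15}
    - {"dp": [2, -2, 50], "roll": 0, "gripper": -0.15}
  newtons: 3

```text
clock: 3.37
eef_pos: [528.7, 209.8, 110.4]
eef_rot: [-3.142, 0.0, 0.244]
wrist_force: [0.1, 0.2, -0.8]
finger_gap: 40.0
finger_force: 0.0
```

Run:
```python
from crop import *
s=read_state(); print(s["clock"],s["eef_pos"],s["eef_rot"],s["wrist_force"],s["finger_gap"])
crop("pics/a2.png",[("side",205,170,50,80),("top",160,140,50,60)])
```

```text
3.3667 [528.66791512 209.79184197 110.44785584] [-3.14157073e+00  3.95984511e-05  2.43560834e-01] [ 0.09355901  0.18805765 -0.75009369] 40.02848925208031
```

View pics/a2.png

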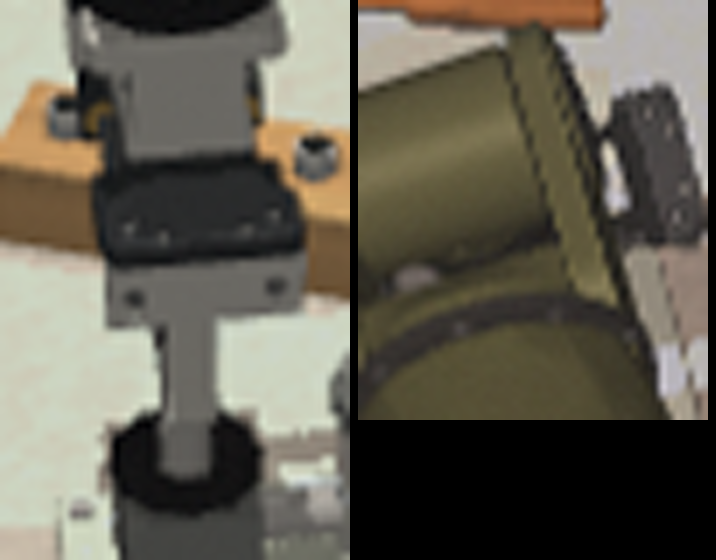

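carry_out:
  deltas:
    - {"dp": [-1, 0, 0], "roll": 0, "gripper": -0.35}
    - {"dp": [-1, 0, 0], "roll": 0, "gripper": -0.45}
    - {"dp": [-1, 0, 0], "roll": 0, "gripper": -0.5}
    - {"dp": [-1, 0, 0], "roll": 0, "gripper": -0.55}
    - {"dp": [-1, 0, 0], "roll": 0, "gripper": -0.62}
    - {"dp": [-1, 0, 0], "roll": 0, "gripper": -0.62}
  newtons: 3

```text
clock: 3.97
eef_pos: [527.7, 209.5, 110.5]
eef_rot: [3.142, -0.0, 0.244]
wrist_force: [-0.3, 0.1, 1.3]
finger_gap: 19.9
finger_force: 3.0
```

carry_out:
  deltas:
    - {"dp": [0, 0, 0], "roll": 0, "gripper": -0.4}
    - {"dp": [0, 0, 0], "roll": 0, "gripper": -0.4}
    - {"dp": [0, 0, 5], "roll": 0, "gripper": -0.4}
    - {"dp": [0, 0, 11], "roll": 0, "gripper": -0.4}
    - {"dp": [0, 0, 17], "roll": 0, "gripper": -0.4}
    - {"dp": [0, 0, 21], "roll": 0, "gripper": -0.4}
    - {"dp": [0, 0, 23], "roll": 0, "gripper": -0.4}
    - {"dp": [0, 0, 24], "roll": 0, "gripper": -0.4}
    - {"dp": [0, 0, 24.5], "roll": 0, "gripper": -0.4}
    - {"dp": [0, 0, 24.8], "roll": 0, "gripper": -0.4}
    - {"dp": [0, 0, 25.1], "roll": 0, "gripper": -0.4}
    - {"dp": [0, 0, 25.4], "roll": 0, "gripper": -0.4}
  newtons: 20

```text
clock: 4.97
eef_pos: [527.8, 209.5, 85.3]
eef_rot: [-3.142, -0.0, 0.244]
wrist_force: [0.0, 0.5, -0.3]
finger_gap: 28.2
finger_force: 0.0
```

carry_out:
  deltas:
    - {"dp": [0, 0, 0.25], "roll": 0, "gripper": -0.4}
    - {"dp": [0, 0, 0.5], "roll": 0, "gripper": -0.4}
    - {"dp": [0, 0, 0.75], "roll": 0, "gripper": -0.4}
    - {"dp": [0, 0, 1], "roll": 0, "gripper": -0.4}
    - {"dp": [0, 0, 1.25], "roll": 0, "gripper": -0.4}
    - {"dp": [0, 0, 1.5], "roll": 0, "gripper": -0.4}
    - {"dp": [0, 0, 1.75], "roll": 0, "gripper": -0.4}
    - {"dp": [0, 0, 2], "roll": 0, "gripper": -0.4}
    - {"dp": [0, 0, 2.25], "roll": 0, "gripper": -0.4}
    - {"dp": [0, 0, 2.5], "roll": 0, "gripper": -0.4}
    - {"dp": [0, 0, 2.75], "roll": 0, "gripper": -0.4}
    - {"dp": [0, 0, 3], "roll": 0, "gripper": -0.4}

```text
clock: 5.97
eef_pos: [527.6, 209.5, 82.0]
eef_rot: [-3.142, -0.0, 0.244]
wrist_force: [0.6, -0.4, 0.7]
finger_gap: 28.2
finger_force: 0.0
```

carry_out:
  deltas:
    - {"dp": [0, 0, 0.25], "roll": 0, "gripper": -0.4}
    - {"dp": [0, 0, 0.5], "roll": 0, "gripper": -0.4}
    - {"dp": [0, 0, 0.75], "roll": 0, "gripper": -0.4}
    - {"dp": [0, 0, 1], "roll": 0, "gripper": -0.4}
    - {"dp": [0, 0, 1.25], "roll": 0, "gripper": -0.4}
    - {"dp": [0, 0, 1.5], "roll": 0, "gripper": -0.4}
    - {"dp": [0, 0, 1.75], "roll": 0, "gripper": -0.4}
    - {"dp": [0, 0, 2], "roll": 0, "gripper": -0.4}
    - {"dp": [0, 0, 2.25], "roll": 0, "gripper": -0.4}
    - {"dp": [0, 0, 2.5], "roll": 0, "gripper": -0.4}
    - {"dp": [0, 0, 2.75], "roll": 0, "gripper": -0.4}
    - {"dp": [0, 0, 3], "roll": 0, "gripper": -0.4}

```text
clock: 6.97
eef_pos: [527.6, 209.5, 79.0]
eef_rot: [-3.142, 0.0, 0.244]
wrist_force: [-0.1, 0.5, 0.2]
finger_gap: 28.4
finger_force: 0.0
```

carry_out:
  deltas:
    - {"dp": [0, 0, 0.25], "roll": 0, "gripper": -0.4}
    - {"dp": [0, 0, 0.5], "roll": 0, "gripper": -0.4}
    - {"dp": [0, 0, 0.75], "roll": 0, "gripper": -0.4}
    - {"dp": [0, 0, 1], "roll": 0, "gripper": -0.4}
    - {"dp": [0, 0, 1.25], "roll": 0, "gripper": -0.4}
    - {"dp": [0, 0, 1.5], "roll": 0, "gripper": -0.4}
    - {"dp": [0, 0, 1.75], "roll": 0, "gripper": -0.4}
    - {"dp": [0, 0, 2], "roll": 0, "gripper": -0.4}
    - {"dp": [0, 0, 2.25], "roll": 0, "gripper": -0.4}
    - {"dp": [0, 0, 2.5], "roll": 0, "gripper": -0.4}
    - {"dp": [0, 0, 2.75], "roll": 0, "gripper": -0.4}
    - {"dp": [0, 0, 3], "roll": 0, "gripper": -0.4}

```text
clock: 7.97
eef_pos: [527.7, 209.5, 76.0]
eef_rot: [3.142, -0.0, 0.244]
wrist_force: [0.1, 0.0, -0.2]
finger_gap: 28.4
finger_force: 0.0
```

carry_out:
  deltas:
    - {"dp": [0, 0, 0.2], "roll": 0, "gripper": -0.4}
    - {"dp": [0, 0, 0.4], "roll": 0, "gripper": -0.4}
    - {"dp": [0, 0, 0.6], "roll": 0, "gripper": -0.4}
    - {"dp": [0, 0, 0.8], "roll": 0, "gripper": -0.4}
    - {"dp": [0, 0, 1], "roll": 0, "gripper": -0.4}
    - {"dp": [0, 0, 1.2], "roll": 0, "gripper": -0.4}
    - {"dp": [0, 0, 1.4], "roll": 0, "gripper": -0.4}
    - {"dp": [0, 0, 1.6], "roll": 0, "gripper": -0.4}
    - {"dp": [0, 0, 1.8], "roll": 0, "gripper": -0.4}
    - {"dp": [0, 0, 2], "roll": 0, "gripper": -0.4}
    - {"dp": [0, 0, 2.2], "roll": 0, "gripper": -0.4}
    - {"dp": [0, 0, 2.4], "roll": 0, "gripper": -0.4}

```text
clock: 8.97
eef_pos: [527.6, 209.5, 73.6]
eef_rot: [3.142, 0.0, 0.244]
wrist_force: [0.0, -0.2, 0.0]
finger_gap: 28.1
finger_force: 0.0
```

carry_out:
  deltas:
    - {"dp": [0, 0, 0.2], "roll": 0, "gripper": -0.4}
    - {"dp": [0, 0, 0.4], "roll": 0, "gripper": -0.4}
    - {"dp": [0, 0, 0.6], "roll": 0, "gripper": -0.4}
    - {"dp": [0, 0, 0.8], "roll": 0, "gripper": -0.4}
    - {"dp": [0, 0, 1], "roll": 0, "gripper": -0.4}
    - {"dp": [0, 0, 1.2], "roll": 0, "gripper": -0.4}
    - {"dp": [0, 0, 1.4], "roll": 0, "gripper": -0.4}
    - {"dp": [0, 0, 1.6], "roll": 0, "gripper": -0.4}
    - {"dp": [0, 0, 1.8], "roll": 0, "gripper": -0.4}
    - {"dp": [0, 0, 2], "roll": 0, "gripper": -0.4}

```text
clock: 9.8
eef_pos: [527.7, 209.5, 72.0]
eef_rot: [-3.142, -0.0, 0.244]
wrist_force: [-2.8, -0.8, 6.2]
finger_gap: 28.1
finger_force: 3.1
```

carry_out:
  deltas:
    - {"dp": [0, 0, 0.2], "roll": 0, "gripper": -0.4}
    - {"dp": [0, 0, 0.4], "roll": 0, "gripper": -0.4}
    - {"dp": [0, 0, 0.6], "roll": 0, "gripper": -0.4}
    - {"dp": [0, 0, 0.8], "roll": 0, "gripper": -0.4}
    - {"dp": [0, 0, 1], "roll": 0, "gripper": -0.4}
    - {"dp": [0, 0, 1.2], "roll": 0, "gripper": -0.4}

```text
clock: 10.3
eef_pos: [527.7, 209.5, 71.0]
eef_rot: [-3.142, -0.0, 0.244]
wrist_force: [-2.7, -1.3, 7.6]
finger_gap: 28.1
finger_force: 3.9
```

carry_out:
  deltas:
    - {"dp": [0, 0, 0.2], "roll": 0, "gripper": -0.4}
    - {"dp": [0, 0, 0.4], "roll": 0, "gripper": -0.4}
    - {"dp": [0, 0, 0.6], "roll": 0, "gripper": -0.4}
    - {"dp": [0, 0, 0.8], "roll": 0, "gripper": -0.4}
    - {"dp": [0, 0, 1], "roll": 0, "gripper": -0.4}
    - {"dp": [0, 0, 1.2], "roll": 0, "gripper": -0.4}
    - {"dp": [0, 0, 1.4], "roll": 0, "gripper": -0.4}
    - {"dp": [0, 0, 1.6], "roll": 0, "gripper": -0.4}
    - {"dp": [0, 0, 1.8], "roll": 0, "gripper": -0.4}
    - {"dp": [0, 0, 2], "roll": 0, "gripper": -0.4}

```text
clock: 11.13
eef_pos: [527.7, 209.5, 69.0]
eef_rot: [-3.142, -0.0, 0.244]
wrist_force: [-2.7, -1.2, 7.8]
finger_gap: 28.0
finger_force: 4.3
```

carry_out:
  deltas:
    - {"dp": [0, 0, 0.2], "roll": 0, "gripper": -0.4}
    - {"dp": [0, 0, 0.4], "roll": 0, "gripper": -0.4}
    - {"dp": [0, 0, 0.6], "roll": 0, "gripper": -0.4}
    - {"dp": [0, 0, 0.8], "roll": 0, "gripper": -0.4}
    - {"dp": [0, 0, 1], "roll": 0, "gripper": -0.4}

```text
clock: 11.55
eef_pos: [527.7, 209.5, 68.1]
eef_rot: [3.142, -0.0, 0.244]
wrist_force: [-3.7, -1.4, 8.4]
finger_gap: 27.8
finger_force: 4.4
```

carry_out:
  deltas:
    - {"dp": [0, 0, 0.2], "roll": 0, "gripper": -0.4}
    - {"dp": [0, 0, 0.4], "roll": 0, "gripper": -0.4}
    - {"dp": [0, 0, 0.6], "roll": 0, "gripper": -0.4}

```text
clock: 11.8
eef_pos: [527.8, 209.5, 67.5]
eef_rot: [-3.142, -0.0, 0.244]
wrist_force: [-3.6, -0.3, 8.7]
finger_gap: 28.4
finger_force: 4.5
```

carry_out:
  deltas:
    - {"dp": [0, 0, 0.2], "roll": 0, "gripper": -0.4}
    - {"dp": [0, 0, 0.4], "roll": 0, "gripper": -0.4}
    - {"dp": [0, 0, 0.6], "roll": 0, "gripper": -0.4}

```text
clock: 12.05
eef_pos: [527.8, 209.6, 67.1]
eef_rot: [3.142, -0.0, 0.244]
wrist_force: [-4.7, -1.7, 14.1]
finger_gap: 28.2
finger_force: 6.7
```

carry_out:
  deltas:
    - {"dp": [0, 0, 0.1], "roll": 0, "gripper": -0.4}
    - {"dp": [0, 0, 0.1], "roll": 0, "gripper": -0.4}
    - {"dp": [0, 0, 0.1], "roll": 0, "gripper": -0.4}

```text
clock: 12.3
eef_pos: [527.8, 209.6, 67.2]
eef_rot: [3.142, -0.001, 0.244]
wrist_force: [-4.8, -1.5, 11.9]
finger_gap: 28.1
finger_force: 6.4
```

carry_out:
  deltas:
    - {"dp": [0, 0, 0], "roll": 0, "gripper": -0.46}
    - {"dp": [0, 0, 0], "roll": 0, "gripper": -0.52}
    - {"dp": [0, 0, 0], "roll": 0, "gripper": -0.56}
    - {"dp": [0, 0, 0], "roll": 0, "gripper": -0.6}
    - {"dp": [0, 0, 0], "roll": 0, "gripper": -0.7}
    - {"dp": [0, 0, 0], "roll": 0, "gripper": -0.7}
    - {"dp": [0, 0, 0], "roll": 0, "gripper": -0.7}
  newtons: 25

```text
clock: 12.88
eef_pos: [528.5, 209.2, 67.1]
eef_rot: [3.141, -0.002, 0.244]
wrist_force: [-0.5, -4.5, 8.9]
finger_gap: 20.6
finger_force: 26.7
```

carry_out:
  deltas:
    - {"dp": [0, 0, -5], "roll": 0, "gripper": -0.7}
    - {"dp": [0, 0, -14], "roll": 0, "gripper": -0.7}
    - {"dp": [0, 0, -24], "roll": 0, "gripper": -0.7}
    - {"dp": [0, 0, -34], "roll": 0, "gripper": -0.7}
    - {"dp": [0, 0, -44], "roll": 0, "gripper": -0.7}
    - {"dp": [0, 0, -54], "roll": 0, "gripper": -0.7}
    - {"dp": [0, 0, -64], "roll": 0, "gripper": -0.7}
    - {"dp": [0, 0, -74], "roll": 0, "gripper": -0.7}
    - {"dp": [0, 0, -82], "roll": 0, "gripper": -0.7}
    - {"dp": [0, 0, -87], "roll": 0, "gripper": -0.7}
    - {"dp": [0, 0, -90], "roll": 0, "gripper": -0.7}
    - {"dp": [0, 0, -90], "roll": 0, "gripper": -0.7}
  newtons: 30

```text
clock: 13.88
eef_pos: [527.8, 209.6, 156.7]
eef_rot: [-3.141, -0.001, 0.244]
wrist_force: [-0.0, 0.6, -1.5]
finger_gap: 19.6
finger_force: 30.0
```

Run:
```python
from crop import *
s=read_state(); print(s["clock"],s["eef_pos"],s["eef_rot"],s["wrist_force"],s["finger_gap"],s["finger_force"])
crop("pics/a3.png",[("side",195,150,65,85),("top",160,140,40,60)])
```

```text
13.8833 [527.76029552 209.64712692 156.67848551] [-3.14149906e+00 -7.00422474e-04  2.43697118e-01] [-0.01785753  0.62880065 -1.5441652 ] 19.605404624934785 29.97229367494583
```

View pics/a3.png

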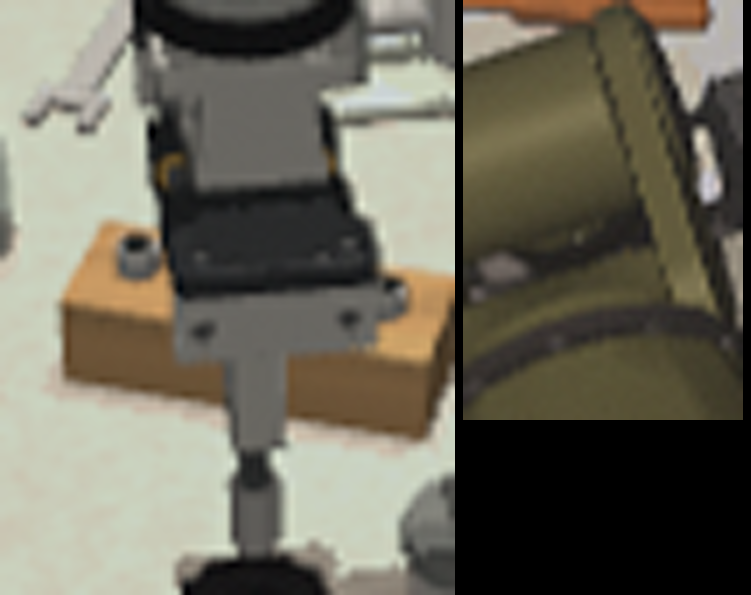

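carry_out:
  deltas:
    - {"dp": [-1, 8, 0], "roll": 0, "gripper": -0.7}
    - {"dp": [-4, 30, 0], "roll": 2, "gripper": -0.7}
    - {"dp": [-7, 56, 0], "roll": 5, "gripper": -0.7}
    - {"dp": [-10, 82, 0], "roll": 8, "gripper": -0.7}
    - {"dp": [-13, 108, 0], "roll": 11, "gripper": -0.7}
    - {"dp": [-16, 134, 0], "roll": 14, "gripper": -0.7}
    - {"dp": [-19, 160, 0], "roll": 17, "gripper": -0.7}
    - {"dp": [-22, 186, 0], "roll": 20, "gripper": -0.7}
    - {"dp": [-25, 208, 0], "roll": 22, "gripper": -0.7}
    - {"dp": [-26.5, 222, 0], "roll": 22.8, "gripper": -0.7}
    - {"dp": [-27.1, 227.2, 0], "roll": 22.8, "gripper": -0.7}
    - {"dp": [-27.1, 227.2, 0], "roll": 22.8, "gripper": -0.7}

```text
clock: 14.98
eef_pos: [556.1, -18.3, 155.9]
eef_rot: [3.142, 0.0, -0.155]
wrist_force: [0.7, -0.1, -1.9]
finger_gap: 19.8
finger_force: 30.0
```

carry_out:
  deltas:
    - {"dp": [0, 0, 8], "roll": 0, "gripper": -0.7}
    - {"dp": [0, 0, 18], "roll": 0, "gripper": -0.7}
    - {"dp": [0, 0, 28], "roll": 0, "gripper": -0.7}
    - {"dp": [0, 0, 36], "roll": 0, "gripper": -0.7}
    - {"dp": [0, 0, 42], "roll": 0, "gripper": -0.7}
    - {"dp": [0, 0, 45], "roll": 0, "gripper": -0.7}
    - {"dp": [0, 0, 45], "roll": 0, "gripper": -0.7}
    - {"dp": [0, 0, 45], "roll": 0, "gripper": -0.7}

```text
clock: 15.65
eef_pos: [556.2, -17.4, 111.2]
eef_rot: [3.142, -0.0, -0.154]
wrist_force: [0.5, -0.3, -1.8]
finger_gap: 19.8
finger_force: 30.0
```

Run:
```python
from crop import *
s=read_state(); p=s["eef_pos"]; print(s["clock"],p,s["eef_rot"],s["wrist_force"],s["finger_gap"],s["finger_force"])
f=p-[0,0,55.1]; a=np.linspace(0,2*np.pi,200)
c=proj("side",np.c_[f[0]+10*np.cos(a),f[1]+10*np.sin(a),0*a+f[2]]); print(c.min(0).round(1),c.max(0).round(1),proj("side",f),proj("side",[556.2,-17.5,46]))
print(proj("side",f+[0,1,0])-proj("side",f),proj("side",f+[1,0,0])-proj("side",f))
crop("pics/a4.png",[("side",200,140,65,80),("top",235,130,45,70)])
```

```text
15.65 [556.22091343 -17.44974461 111.21877908] [ 3.14158965e+00 -6.27099655e-05 -1.54259168e-01] [ 0.51021703 -0.2992342  -1.79169822] 19.81631415262181 29.97235357761383
[228.6 186.3] [235.  190.2] [[231.76154989 188.23762002]] [[231.81484889 190.79787265]]
[[-0.04145786  0.19052848]] [[-0.31654589 -0.02134277]]
```

View pics/a4.png

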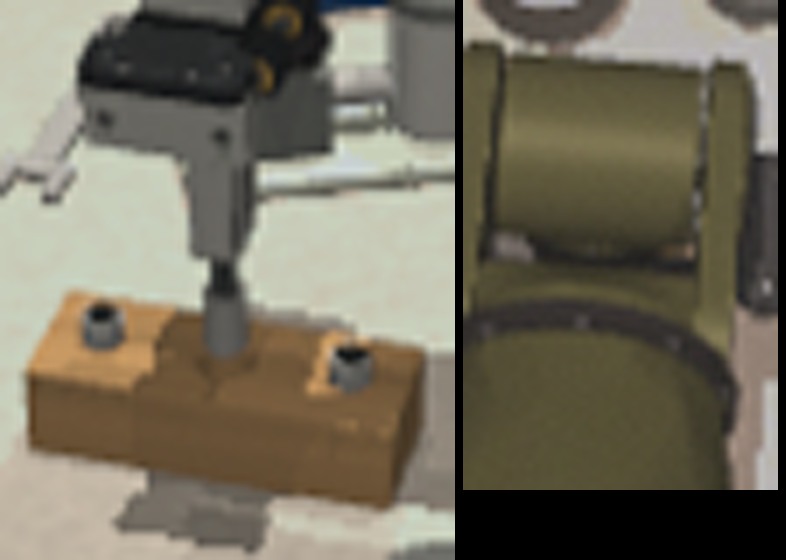

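Run:
```python
from h import *
im=cv2.imread("pics/side0.png"); np.set_printoptions(linewidth=200)
print(im[184:200,224:242,1]) 
im=cv2.imread("pics/top0.png"); print(im[162:178,247:264,1])
a=np.linspace(0,2*np.pi,200)
for c in("side","top"):
  for r in (12,15):
    q=proj(c,np.c_[556.2+r*np.cos(a),-17.5+r*np.sin(a),0*a+46]); print(c,r,q.min(0).round(1),q.max(0).round(1))
  print(proj(c,[556.2,-17.5,46]))
```

```text
[[156 161 165 166 174 180 183 190 195 196 203 204 203 201 201 202 203 202]
 [151 150 150 151 152 156 156 161 165 165 173 178 180 190 197 199 204 201]
 [149 150 150 150 151 152 151 151 151 151 153 157 157 162 167 167 173 178]
 [148 147 149 149 150 150 150 150 152 151 152 151 152 152 152 151 154 158]
 [144 144 145 145 145 142 146 145 136 140 143 148 149 150 150 150 151 151]
 [143 143 143 142 136 131 127 123 119 121 133 141 144 149 149 149 149 149]
 [146 147 144 138 122 104  90  90  89  89  99 116 129 148 148 147 149 149]
 [148 148 146 133 100  71  71  76  75  74  75  84 115 147 146 145 145 146]
 [151 151 150 141 103  59  70  78  80  78  71  79 127 149 146 146 145 145]
 [154 154 154 152 139 107  83  90  92  93 111 133 145 149 147 147 147 147]
 [152 153 153 154 154 147 140 143 142 142 147 155 152 150 148 149 148 148]
 [156 156 153 151 153 156 157 157 157 156 156 155 155 154 153 153 154 152]
 [125 125 139 148 150 161 160 158 158 157 156 156 156 156 156 156 157 158]
 [ 88  88 101 108 110 119 126 129 141 150 152 161 161 159 158 157 157 157]
 [ 78  75  80  80  81  79  89  92 100 107 111 120 
[... 739 characters left out ...]

 [158 157 161 157 139 117 141 149 143 138 126 126 147 153 157 162 151]
 [158 157 161 157 154 136 124 128 126 125 125 144 154 153 157 160 151]
 [158 157 161 157 153 151 142 135 133 132 141 155 151 153 159 158 151]
 [157 158 160 155 151 152 153 150 150 149 151 155 152 154 160 157 150]
 [156 157 159 156 152 151 151 147 152 148 151 155 152 156 161 158 152]
 [157 160 161 155 153 151 150 148 147 146 151 154 152 157 161 155 153]
 [158 160 159 154 152 151 151 148 148 148 153 156 150 155 161 156 148]]
side 12 [228.  188.5] [235.6 193.1]
side 15 [227.  187.9] [236.6 193.7]
[[231.81484889 190.79787265]]
top 12 [250.3 165.4] [257.3 172.3]
top 15 [249.4 164.5] [258.1 173.2]
[[253.76448311 168.82918545]]
```

carry_out:
  deltas:
    - {"dp": [-0.5, 0, 3], "roll": 0, "gripper": -0.7}
    - {"dp": [-0.5, 0, 6], "roll": 0, "gripper": -0.7}
    - {"dp": [-0.5, 0, 8], "roll": 0, "gripper": -0.7}
    - {"dp": [-0.5, 0, 10], "roll": 0, "gripper": -0.7}
    - {"dp": [-0.5, 0, 12], "roll": 0, "gripper": -0.7}
    - {"dp": [-0.5, 0, 14], "roll": 0, "gripper": -0.7}
    - {"dp": [-0.5, 0, 16], "roll": 0, "gripper": -0.7}

```text
clock: 16.33
eef_pos: [556.8, -17.8, 97.4]
eef_rot: [3.141, -0.004, -0.154]
wrist_force: [-4.6, -2.5, 30.0]
finger_gap: 19.3
finger_force: 30.0
```

carry_out:
  deltas:
    - {"dp": [0, 0, -3], "roll": 0, "gripper": -0.7}
    - {"dp": [0, 0, -6], "roll": 0, "gripper": -0.7}
    - {"dp": [0, 0, -8], "roll": 0, "gripper": -0.7}
    - {"dp": [0, 0, -8], "roll": 0, "gripper": -0.7}
    - {"dp": [0, 0, -8], "roll": 0, "gripper": -0.7}

```text
clock: 16.75
eef_pos: [555.6, -17.4, 103.0]
eef_rot: [-3.141, 0.0, -0.154]
wrist_force: [-0.4, 0.2, -2.3]
finger_gap: 19.8
finger_force: 30.0
```

Run:
```python
from crop import *
s=read_state(); p=s["eef_pos"]; print(s["clock"],p,s["eef_rot"],s["wrist_force"],s["finger_gap"],s["finger_force"])
f=p-[0,0,55.1]; a=np.linspace(0,2*np.pi,200)
c=proj("side",np.c_[f[0]+10*np.cos(a),f[1]+10*np.sin(a),0*a+f[2]]); print(c.min(0).round(1),c.max(0).round(1))
crop("pics/a5.png",[("side",205,155,55,50)],12)
```

```text
16.75 [555.56180597 -17.36798129 103.0237348 ] [-3.14148750e+00  2.30430789e-04 -1.54359907e-01] [-0.40322863  0.20930522 -2.30083521] 19.831545926061438 29.999673664569855
[228.8 188.4] [235.2 192.3]
```

View pics/a5.png

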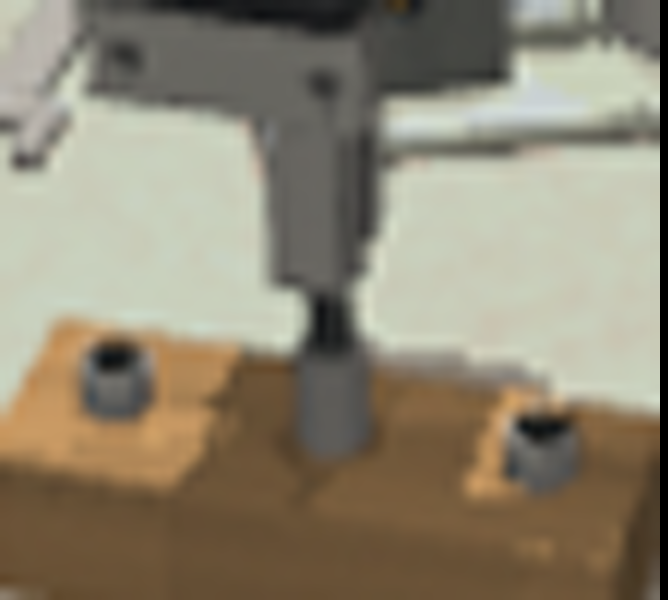

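carry_out:
  deltas:
    - {"dp": [0.3, 2, 0], "roll": 0, "gripper": -0.7}
    - {"dp": [0.3, 2, 1.5], "roll": 0, "gripper": -0.7}
    - {"dp": [0.3, 2, 3], "roll": 0, "gripper": -0.7}
    - {"dp": [0.3, 2, 4], "roll": 0, "gripper": -0.7}
    - {"dp": [0.3, 2, 5], "roll": 0, "gripper": -0.7}
    - {"dp": [0.3, 2, 6], "roll": 0, "gripper": -0.7}
    - {"dp": [0.3, 2, 6.5], "roll": 0, "gripper": -0.7}
    - {"dp": [0.3, 2, 7], "roll": 0, "gripper": -0.7}

```text
clock: 17.47
eef_pos: [556.0, -19.6, 96.3]
eef_rot: [3.141, -0.001, -0.154]
wrist_force: [2.0, -1.9, -1.2]
finger_gap: 19.6
finger_force: 30.0
```

carry_out:
  deltas:
    - {"dp": [0.5, 0.6, 1], "roll": 0, "gripper": -0.7}
    - {"dp": [0.5, 0.6, 2], "roll": 0, "gripper": -0.7}
    - {"dp": [0.5, 0.6, 3], "roll": 0, "gripper": -0.7}
    - {"dp": [0.5, 0.6, 4], "roll": 0, "gripper": -0.7}
    - {"dp": [0.5, 0.6, 5], "roll": 0, "gripper": -0.7}
    - {"dp": [0.5, 0.6, 6], "roll": 0, "gripper": -0.7}

```text
clock: 17.97
eef_pos: [556.0, -20.1, 90.0]
eef_rot: [-3.142, 0.0, -0.154]
wrist_force: [0.7, -0.1, -1.2]
finger_gap: 19.7
finger_force: 30.0
```

Free in the hole. Continue down.

carry_out:
  deltas:
    - {"dp": [0, 0, 2], "roll": 0, "gripper": -0.7}
    - {"dp": [0, 0, 4], "roll": 0, "gripper": -0.7}
    - {"dp": [0, 0, 6], "roll": 0, "gripper": -0.7}
    - {"dp": [0, 0, 8], "roll": 0, "gripper": -0.7}
    - {"dp": [0, 0, 10], "roll": 0, "gripper": -0.7}
    - {"dp": [0, 0, 12], "roll": 0, "gripper": -0.7}
    - {"dp": [0, 0, 14], "roll": 0, "gripper": -0.7}
    - {"dp": [0, 0, 16], "roll": 0, "gripper": -0.7}
    - {"dp": [0, 0, 18], "roll": 0, "gripper": -0.7}
    - {"dp": [0, 0, 20], "roll": 0, "gripper": -0.7}
    - {"dp": [0, 0, 21], "roll": 0, "gripper": -0.7}
    - {"dp": [0, 0, 21.5], "roll": 0, "gripper": -0.7}

```text
clock: 18.97
eef_pos: [556.0, -20.1, 68.5]
eef_rot: [3.142, 0.0, -0.154]
wrist_force: [-0.5, 0.1, -1.1]
finger_gap: 20.1
finger_force: 30.0
```

carry_out:
  deltas:
    - {"dp": [0, 0, 0.5], "roll": 0, "gripper": -0.7}
    - {"dp": [0, 0, 1], "roll": 0, "gripper": -0.7}
    - {"dp": [0, 0, 1.5], "roll": 0, "gripper": -0.7}
    - {"dp": [0, 0, 2], "roll": 0, "gripper": -0.7}
    - {"dp": [0, 0, 2.5], "roll": 0, "gripper": -0.7}
    - {"dp": [0, 0, 3], "roll": 0, "gripper": -0.7}

```text
clock: 19.47
eef_pos: [556.1, -20.1, 65.6]
eef_rot: [-3.142, -0.0, -0.154]
wrist_force: [1.0, 0.2, -1.7]
finger_gap: 19.9
finger_force: 30.0
```

carry_out:
  deltas:
    - {"dp": [0, 0, 0.3], "roll": 0, "gripper": -0.7}
    - {"dp": [0, 0, 0.6], "roll": 0, "gripper": -0.7}
    - {"dp": [0, 0, 0.9], "roll": 0, "gripper": -0.7}
    - {"dp": [0, 0, 1.2], "roll": 0, "gripper": -0.7}
    - {"dp": [0, 0, 1.2], "roll": 0, "gripper": -0.7}

```text
clock: 19.88
eef_pos: [556.1, -20.2, 64.8]
eef_rot: [-3.142, -0.0, -0.154]
wrist_force: [-1.8, 0.1, 4.2]
finger_gap: 19.6
finger_force: 30.0
```

carry_out:
  deltas:
    - {"dp": [0, 0, -0.3], "roll": 0, "gripper": -0.57}
    - {"dp": [0, 0, -0.3], "roll": 0, "gripper": -0.5}
    - {"dp": [0, 0, -0.3], "roll": 0, "gripper": -0.4}
    - {"dp": [0, 0, -0.3], "roll": 0, "gripper": -0.2}
    - {"dp": [0, 0, -0.3], "roll": 0, "gripper": -0.2}
    - {"dp": [0, 0, -0.3], "roll": 0, "gripper": -0.2}
    - {"dp": [0, 0, -5], "roll": 0, "gripper": -0.2}
    - {"dp": [0, 0, -12], "roll": 0, "gripper": -0.2}
    - {"dp": [0, 0, -22], "roll": 0, "gripper": -0.2}
    - {"dp": [0, 0, -32], "roll": 0, "gripper": -0.2}
    - {"dp": [0, 0, -42], "roll": 0, "gripper": -0.2}
    - {"dp": [0, 0, -52], "roll": 0, "gripper": -0.2}

```text
clock: 20.88
eef_pos: [556.2, -20.2, 118.0]
eef_rot: [-3.142, -0.001, -0.154]
wrist_force: [0.1, 0.2, -0.1]
finger_gap: 37.6
finger_force: 0.0
```

carry_out:
  deltas:
    - {"dp": [0, 0, -15], "roll": 0, "gripper": -0.2}
    - {"dp": [0, 0, -35], "roll": 0, "gripper": -0.2}
    - {"dp": [0, 0, -55], "roll": 0, "gripper": -0.2}
    - {"dp": [0, 0, -75], "roll": 0, "gripper": -0.2}
    - {"dp": [0, 0, -90], "roll": 0, "gripper": -0.2}
    - {"dp": [0, 0, -95], "roll": 0, "gripper": -0.2}
    - {"dp": [0, 0, -95], "roll": 0, "gripper": -0.2}
    - {"dp": [0, 0, -95], "roll": 0, "gripper": -0.2}

```text
clock: 21.55
eef_pos: [555.8, -20.1, 211.0]
eef_rot: [3.142, 0.0, -0.154]
wrist_force: [-0.0, -0.9, -0.5]
finger_gap: 37.4
finger_force: 0.0
```

Run:
```python
from crop import *
s=read_state(); p=s["eef_pos"]; print(s["clock"],p,s["wrist_force"],s["finger_gap"])
a=np.linspace(0,2*np.pi,200)
c=proj("side",np.c_[556+10*np.cos(a),-20+10*np.sin(a),0*a+122]); print(c.min(0).round(1),c.max(0).round(1))
crop("pics/a6.png",[("side",195,135,75,110)],5)
```

```text
21.55 [555.79841657 -20.11094807 211.0185418 ] [-0.00706337 -0.88102644 -0.51298941] 37.353695384994815
[228.4 168.6] [234.9 172.4]
```

View pics/a6.png

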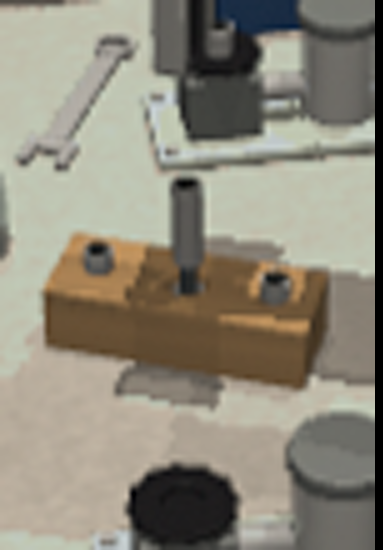

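The tube stands upright in the middle hole of the wooden stand, with its top at crop (187,182), about where the model puts it. Filter_a's port is empty and the gripper is clear.

```bash
python3 -c "
from cell import manip
print(manip.sign_off())"
```

```text
the job is handed in; nothing more can be done
None
```

The tube is out of filter_a and standing upright on the bottom of the stand's middle hole, released and handed in at 21.6 s; on the first try the foot caught the hole's bevel and pressed at about 30 N, so I backed off, shifted 2 mm and it went in cleanly.

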